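Make up two dye kits in a hand-painting studio

ROBOT

A 6-joint arm with a two-finger parallel gripper is mounted at the origin on the work surface. World frame = base frame: x ahead of the robot, y to its left, z up, the work surface at z = 0. Lengths are in m, angles in rad, forces in N, time in s.
With the tool pointing down it reaches from about 0.3 to 0.775 m from the base axis. Payload 14.6 kg.
Tool frame: the origin (TCP) lies on the centre line of the jaws, within the pads' length; the fingertips stand 19 mm ahead of it and the grasp point (between the pads) is the TCP; y points along the fingers, x is the direction in which the jaws open and shut, and the axes are right-handed (so a half turn about y gives the same grasp; the last joint's range is limited). The gripper opens to 94 mm and grips with 3 to 60 N. Pads are 16 mm wide; open, the fingers measure 119 mm over their backs; the gripper's body (75 mm by 177 mm) begins 78 mm behind the grasp point.
Start: joints at [1.079, 0.3, 1.521, -0, 1.321, -0.067], TCP at [0.227, 0.501, 0.224] pointing down, gripper open.
Joint ranges: [-3.03, 3.03], [-0.79, 2.21], [0.23, 2.52], [-1.04, 4.18], [0, 3.07], [-2.55, 2.55]. Speed limits (rad/s): [2.22, 2.22, 2.57, 3.14, 3.14, 3.14].

INTERFACE

Orientations are given as [roll, pitch, yaw] about the fixed x, y, z axes, in that order (R = Rz(yaw) Ry(pitch) Rx(roll)).
In Python, from station import ctrl, optics gives the robot as it stands.
- The arm moves only by the tool jog_arm, never from a script. Its argument "targets" is a list of rows, each a list of 3 entries, a list of its own where there are three numbers: the finger opening in cm, from 0 to 9.4, then the shift along the tool's x, y, z in cm, then the turn about the tool's y in rad. A call has 1 to 10 rows; each row is the pose to reach, as a shift and turn from the pose commanded when the call began, along the tool's axes at that moment; what a row does not reach only later rows make up. A row lasts 1/10 s, in which the tool goes at most 50 mm and 8.59 degrees, less where a joint would pass 70% of its speed; a pose out of reach is approached as far as the arm can. A call with a gripper value outside its range is refused whole. The fingers move at their own pace and stop on an object; "grip_force" is the grip in N (left out, the last holds). Time passes only in rows, so rows that repeat a pose let the fingers close. It gives the time, the measured TCP pose, the force and the opening at its end, in the units of the state.
- ctrl.get_obs(): the state, without advancing time (a new reading comes with each control period).
- optics.camera(name): name is "scene" or "top" or "wrist"; returns a dict with "img" (384x512x3 uint8, red, green, blue), "range_z" (384x512 float32, m along the optical axis (not along the pixel's ray), 0 where there is no reading), "camera_matrix" (3x3 intrinsics, pixels), "world_to_cam" (4x4, takes a point from world to camera coordinates); the wrist camera has in their place "mount" (4x4, takes a point from camera to tool coordinates, whose origin is the TCP and whose axes are the tool frame's). Camera axes: x right, y up, looking along -z (the intrinsics and any distortion apply to the point x, -y, -z); pixel columns grow to the right and rows downward; lengths in m; the calibration is good to about 2 mm. A picture is of the moment at which its call begins: read the wrist's pose just before it.
- ctrl.hand_in(): hands the job in, once; it reports no verdict.
The state is a dict: "time_s": time; "qpos": joint angles; "joint_vel": joint speeds; "tau": joint torques, N m; "ee_pos": TCP position; "eef_rot": TCP orientation; "force": force on the tool from outside, world axes, zero at the start; "moment": the same for the moment, N m; "grip_width": finger opening in m.
Only numpy, scipy, OpenCV 4.12 (cv2) and the standard library are available. Lean on these libraries where they do the work, as an engineer would, in place of code of your own. Each camera call takes 0.05 s, during which the arm holds its last target. There are 200 camera calls.

TASK

Make up two dyeing kits from the stock on the table: into the blue tray put the indigo jar and the turquoise jar, one in each plain bay in either order, and the white-tipped brush in the cork-floored bay; into the red tray put the crimson jar in either plain bay and the yellow-tipped brush in the cork-floored bay. Set each thing down gently, standing upright on the floor of its bay, and let go of it. Leave the orange jar, the green-tipped brush and the white dish where they are.

Things in the scene. Friction and masses are not known exactly. Their poses are not given: they have to be found in the camera images.
- jar_indigo: Closed dye jar, dark indigo-blue cap and body with a white paper band, goes to the blue tray. Upright cylinder 44 mm in diameter (cap 43 mm, from 56 to 70 mm; a 37 mm neck at 52 to 56 mm), 70 mm tall, 80 to 160 g, loose. Origin at the centre of its underside, z up.
- jar_turquoise: Closed dye jar, turquoise cap and body with a white paper band, goes to the blue tray. Upright cylinder 44 mm in diameter (cap 43 mm, from 56 to 70 mm; a 37 mm neck at 52 to 56 mm), 70 mm tall, 80 to 160 g, loose. Origin at the centre of its underside, z up.
- jar_crimson: Closed dye jar, crimson cap and body with a white paper band, goes to the red tray. Upright cylinder 44 mm in diameter (cap 43 mm, from 56 to 70 mm; a 37 mm neck at 52 to 56 mm), 70 mm tall, 80 to 160 g, loose. Origin at the centre of its underside, z up.
- brush_white: Round dyeing brush standing on its bristles, white tip, goes to the blue tray. Dark bristle disc 46 mm in diameter (48 mm over its bamboo binding) and 18 mm high, cord-wound cone with bamboo strips narrowing to the tip, which is an upright cylinder 20 mm in diameter from 57 to 95 mm above the underside: take it by this. 95 mm tall, 40 to 80 g, loose. Origin at the centre of its underside, z up.
- brush_yellow: Round dyeing brush standing on its bristles, bright yellow tip, goes to the red tray. Dark bristle disc 46 mm in diameter (48 mm over its bamboo binding) and 18 mm high, cord-wound cone with bamboo strips narrowing to the tip, which is an upright cylinder 20 mm in diameter from 57 to 95 mm above the underside: take it by this. 95 mm tall, 40 to 80 g, loose. Origin at the centre of its underside, z up.
- tray_blue: Blue kit tray, fixed to the table, 72 (x) by 208 (y) by 14 mm high, yaw within 0.2 rad. Three open bays in a row along its y axis, each 64 x 64 mm inside with its floor 3 mm above the table, walls and dividers 4 mm thick, bay centres at y = -68, 0 and +68 mm in its frame (x = 0). The end bay at +68 mm has a brown cork floor and is for the brush; the bays at 0 and -68 mm are plain blue and are for jars. Origin at the centre of its underside.
- tray_red: Red kit tray, fixed to the table, 72 (x) by 208 (y) by 14 mm high, yaw within 0.2 rad. Three open bays in a row along its y axis, each 64 x 64 mm inside with its floor 3 mm above the table, walls and dividers 4 mm thick, bay centres at y = -68, 0 and +68 mm in its frame (x = 0). The end bay at -68 mm has a brown cork floor and is for the brush; the bays at 0 and +68 mm are plain red and are for jars. Origin at the centre of its underside.
- jar_orange: Closed dye jar, orange cap and body with a white paper band, not wanted, stays where it is. Upright cylinder 44 mm in diameter (cap 43 mm, from 56 to 70 mm; a 37 mm neck at 52 to 56 mm), 70 mm tall, 80 to 160 g, loose. Origin at the centre of its underside, z up.
- brush_green: Round dyeing brush standing on its bristles, dark green tip, not wanted, stays where it is. Dark bristle disc 46 mm in diameter (48 mm over its bamboo binding) and 18 mm high, cord-wound cone with bamboo strips narrowing to the tip, which is an upright cylinder 20 mm in diameter from 57 to 95 mm above the underside: take it by this. 95 mm tall, 40 to 80 g, loose. Origin at the centre of its underside, z up.
- dish: White ceramic dish, 90 mm across and 18 mm high, loose, beyond the stock; stays where it is. Origin at the centre of its underside.
Things that resemble listed ones, but are neither listed nor needed, are in the scene too. Of the things that look like the jar_indigo, the middle-sized one is meant.

How it is judged:
By the outcome, as a careful person would: the job done as asked, in the order asked, and still so for the second after the job is handed in, with the robot touching nothing.
It also fails if it takes over 128 s, if anything falls off the work surface, if the arm or the gripper's body presses on something with over 40 N, if the wrist force passes 120 N, or if a joint passes its speed limit or range.

## Working session

There is one attempt and no reset: what is moved stays moved. The work goes in short steps, Python scripts to look and compute and a tool call to move; the robot and the scene stay as the last step left them, time stands still between calls to the robot, and variables do not carry over. Pictures are saved under pics/ and viewed, about 12 in all and at most 16, crops included, and the job is handed in when it is done.

Besides the shell and the picture viewer there is one more tool, called after "Emit:" as name([rows], argument=value, ...), one row to a line, values as JSON. jog_arm: Moves the arm, as the interface text tells. Its arguments: {"type":"object","properties":{"targets":{"type":"array","items":{"type":"array"}},"grip_force":{"type":"number"}},"required":["targets"]}

```bash
mkdir -p pics; ls
python3 - <<'E'
from station import ctrl, optics
import cv2, numpy as np, pickle
o=ctrl.get_obs(); print({k:np.round(v,3) for k,v in o.items()})
for n in ("top","scene"):
    c=optics.camera(n); pickle.dump(c,open(f"{n}.pkl","wb"))
    cv2.imwrite(f"pics/{n}0.png",cv2.resize(c["img"][:,:,::-1],(800,600),interpolation=cv2.INTER_CUBIC))
    print(n,c["camera_matrix"],c["world_to_cam"],[k for k in c])
E
```

```text
pics
{'time_s': np.float64(0.0), 'qpos': array([ 1.079,  0.3  ,  1.522,  0.   ,  1.321, -0.067]), 'joint_vel': array([-0.001, -0.002,  0.   , -0.001, -0.001,  0.   ]), 'tau': array([-3.0000e-03, -5.3180e+01, -3.5273e+01,  7.1000e-02,  2.4000e-02,
       -0.0000e+00]), 'ee_pos': array([0.227, 0.501, 0.224]), 'eef_rot': array([-1.571e+00,  1.000e-03,  1.146e+00]), 'force': array([-0.268, -0.968,  0.077]), 'moment': array([-0.009, -0.04 , -0.038]), 'grip_width': np.float64(0.094)}
top [[368.82135263   0.         259.79182697]
 [  0.         368.82135263 194.23884568]
 [  0.           0.           1.        ]] [[-0.02794513 -0.99885836  0.03874335 -0.01301166]
 [ 0.98259402 -0.02032795  0.1846504  -0.61008322]
 [-0.18365202  0.04322906  0.98204032 -0.69878315]
 [ 0.          0.          0.          1.        ]] ['img', 'range_z', 'camera_matrix', 'world_to_cam']
scene [[477.52804527   0.         252.01914999]
 [  0.         477.52804527 194.48775962]
 [  0.           0.           1.        ]] [[-0.07904504  0.99684405 -0.00733582  0.05733211]
 [-0.74893486 -0.05452712  0.66039638  0.42668029]
 [ 0.6579122   0.05769511  0.75088136 -1.48543284]
 [ 0.          0.          0.          1.        ]] ['img', 'range_z', 'camera_matrix', 'world_to_cam']
```

View pics/top0.png

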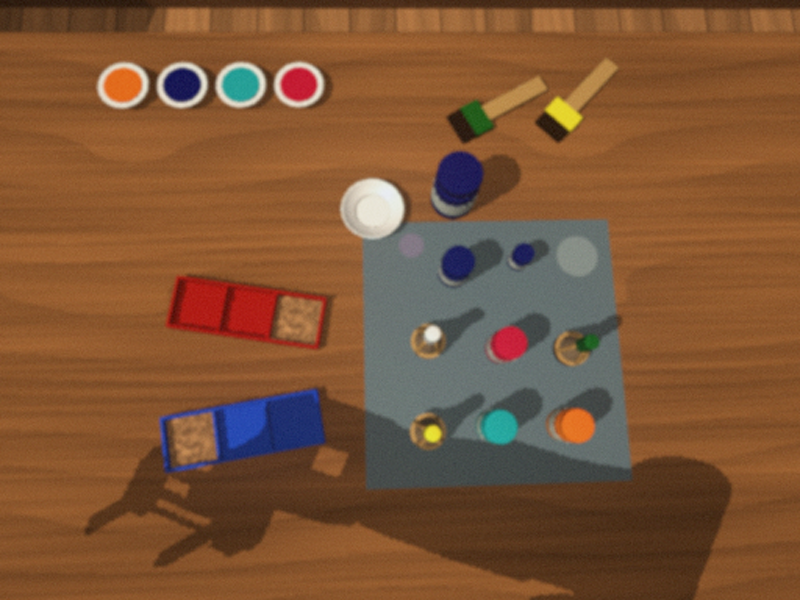

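View pics/scene0.png

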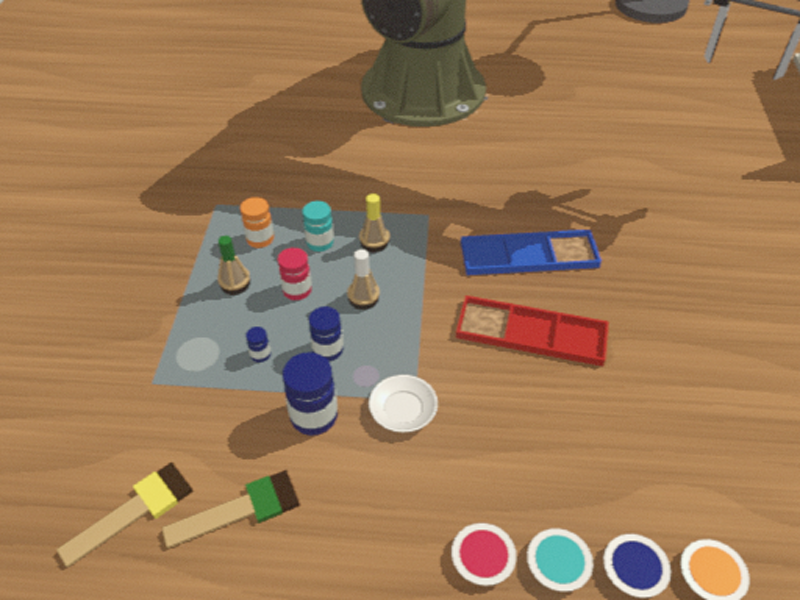

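Top picture (800x600): things that look like the indigo jar are the large one (460,180), the middle one (457,263), the small one (522,254), and a dye bowl (182,85). I choose the middle one. Crimson is at (508,343), turquoise (499,427), orange (577,425). Brush tips: white (432,334), yellow (432,434), green (590,342); the flat brushes at (470,120) and (560,115) are not wanted. The blue tray has its cork bay on the left (192,437), the red tray on the right (298,318).

```bash
cat > h.py <<'E'
import numpy as np, cv2, pickle
def world(c,T=None):
    """per-pixel points: world (or via camera->world T)"""
    K=c["camera_matrix"]; z=c["range_z"]; v,u=np.mgrid[:384,:512]
    P=np.stack([(u-K[0,2])/K[0,0]*z,-(v-K[1,2])/K[1,1]*z,-z,np.ones_like(z)],-1)
    if T is None: T=np.linalg.inv(c["world_to_cam"])
    W=(P@T.T)[...,:3]; W[z==0]=np.nan; return W
E
python3 - <<'E'
from h import *
cs={n:pickle.load(open(n+".pkl","rb")) for n in("top","scene")}
# (800-scale seeds) top and scene
seeds={"indigo":((457,262),(325,318),.07),"bigindigo":((460,178),(308,368),.1),"small":((522,254),(257,333),.04),"turq":((499,427),(317,211),.07),"crim":((508,343),(293,260),.07),"orange":((577,425),(255,208),.07),
"white":((432,334),(362,256),.095),"yellow":((432,434),(373,200),.095),"green":((590,342),(226,242),.095),"dish":((372,210),(403,405),.01)}
for k,(a,b,h) in seeds.items():
  for n,s in(("top",a),("scene",b)):
    c=cs[n]; W=world(c); u,v=int(s[0]*.64),int(s[1]*.64)
    p=W[v,u]; r=.06
    z0=np.nanmedian(W[v-2:v+3,u-2:u+3,2])
    d=np.hypot(W[...,0]-p[0],W[...,1]-p[1]); m=(d<r)&(abs(W[...,2]-z0)<.006)
    n_,lab=cv2.connectedComponents(m.astype(np.uint8)); m=lab==lab[v,u]
    q=W[m]; pts=q[:,:2].astype(np.float32)
    (cx,cy),rad=cv2.minEnclosingCircle(pts)
    print(k,n,"seed",p.round(4),"z",z0.round(4),"n",m.sum(),"mean",q.mean(0).round(4),"circ",round(cx,4),round(cy,4),round(rad,4))
for n in cs:
  W=world(cs[n]); rgb=cs[n]["img"].astype(int); R,G,B=[rgb[...,i] for i in range(3)]
  near=(W[...,0]>.25)&(W[...,0]<.68)&(W[...,1]>.06)&(W[...,1]<.42)
  hsv=cv2.cvtColor(cs[n]["img"],cv2.COLOR_RGB2HSV).astype(int)
  for col,m in(("blue",(hsv[...,0]>105)&(hsv[...,0]<130)&(hsv[...,1]>140)),("red",((hsv[...,0]<5)|(hsv[...,0]>172))&(hsv[...,1]>190))):
    m=m&near
    m=cv2.morphologyEx(m.astype(np.uint8),cv2.MORPH_OPEN,np.ones((2,2)));_,lab,st,_=cv2.connectedComponentsWithStats(m);m=lab==1+st[1:,4].argmax()
    q=W[m]; r=cv2.minAreaRect((q[:,:2]*1000).astype(np.float32)); print(n,col,m.sum(),r,"z pct",np.percentile(q[:,2],[5,50,95]).round(4))
E
```

```text
Still running in the background as job /tmp/bash_jobs.1000/a3b229b3fb7a (pid 485). You'll get a notice when it ends.
```

```bash
cat /tmp/bash_jobs.1000/a3b229b3fb7a/std*; kill -- -$(cat /tmp/bash_jobs.1000/a3b229b3fb7a/pid); nproc
```

```text
4
```

```bash
cat > m.py <<'E'
from h import *
cs={n:pickle.load(open(n+".pkl","rb")) for n in("top","scene")}
seeds={"indigo":((457,262),(325,318)),"turq":((499,427),(317,211)),"crim":((508,343),(293,260)),"orange":((577,425),(255,208)),
"white":((432,334),(362,256)),"yellow":((432,434),(373,200)),"green":((590,342),(226,242)),"dish":((372,210),(403,405)),"big":((460,178),(308,368)),"small":((522,254),(257,333))}
for k,(a,b) in seeds.items():
  for n,s in(("top",a),("scene",b)):
    W=world(cs[n]); u,v=int(s[0]*.64),int(s[1]*.64)
    w=W[v-2:v+3,u-2:u+3].reshape(-1,3)
    if np.isnan(w).all(): print(k,n,"no depth"); continue
    p=np.nanmedian(w,0); z0=p[2]
    m=(np.hypot(W[...,0]-p[0],W[...,1]-p[1])<.04)&(abs(W[...,2]-z0)<.006)
    q=W[m]; (cx,cy),rad=cv2.minEnclosingCircle(q[:,:2].astype(np.float32))
    print(k,n,"seed",p.round(4),"n",m.sum(),"mean",q.mean(0).round(4),"circ",round(cx,4),round(cy,4),round(rad,4),flush=True)
for n in cs:
  W=world(cs[n]); hsv=cv2.cvtColor(cs[n]["img"],cv2.COLOR_RGB2HSV).astype(int)
  near=(W[...,0]>.2)&(W[...,0]<.68)&(W[...,1]>.06)&(W[...,1]<.5)
  for col,m in(("blue",(hsv[...,0]>105)&(hsv[...,0]<130)&(hsv[...,1]>140)),("red",((hsv[...,0]<5)|(hsv[...,0]>172))&(hsv[...,1]>190))):
    m=(m&near).astype(np.uint8); _,lab,st,_=cv2.connectedComponentsWithStats(m);m=lab==1+st[1:,4].argmax()
    q=W[m]; print(n,col,m.sum(),cv2.minAreaRect((q[:,:2]*1000).astype(np.float32)),"z",np.percentile(q[:,2],[5,50,95]).round(4),flush=True)
E
timeout 60 python3 -u m.py
```

```text
indigo top seed [ 0.6625 -0.095   0.0706] n 331 mean [ 0.6626 -0.097   0.07  ] circ 0.6633 -0.097 0.0212
indigo scene seed [ 0.6623 -0.0967  0.0707] n 273 mean [ 0.6655 -0.0977  0.0706] circ 0.6641 -0.0981 0.0225
turq top seed [ 0.4487 -0.1383  0.0701] n 382 mean [ 0.4489 -0.1395  0.0698] circ 0.4491 -0.1401 0.0214
turq scene seed [ 0.4522 -0.1408  0.0705] n 195 mean [ 0.4517 -0.1397  0.0703] circ 0.4504 -0.1416 0.0241
crim top seed [ 0.554  -0.1563  0.0706] n 353 mean [ 0.5536 -0.1587  0.07  ] circ 0.554 -0.1592 0.0215
crim scene seed [ 0.5591 -0.1596  0.0714] n 221 mean [ 0.5567 -0.1593  0.0706] circ 0.5552 -0.1588 0.022
orange top seed [ 0.4478 -0.237   0.07  ] n 381 mean [ 0.4474 -0.2366  0.0699] circ 0.447 -0.2373 0.0214
orange scene seed [ 0.4526 -0.2352  0.0715] n 188 mean [ 0.4501 -0.237   0.0709] circ 0.4473 -0.2376 0.0239
white top seed [ 0.5651 -0.0566  0.0945] n 83 mean [ 0.5642 -0.057   0.0946] circ 0.5645 -0.0573 0.0097
white scene seed [ 0.5656 -0.0582  0.0956] n 58 mean [ 0.5664 -0.0577  0.0947] circ 0.5644 -0.0579 0.0105
yellow top seed [ 0.4445 -0.0521  0.0948] n 90
[... 843 characters left out ...]
0.0459] circ 0.6791 -0.1901 0.0145
small scene seed [ 0.6775 -0.1909  0.0471] n 129 mean [ 0.6812 -0.1905  0.0469] circ 0.6798 -0.1912 0.0157
top blue 2449 ((453.9936218261719, 192.33383178710938), (71.8653335571289, 207.90281677246094), 9.017801284790039) z [0.001  0.0035 0.0147]
top red 2356 ((612.6730346679688, 189.01211547851562), (206.68246459960938, 75.1309814453125), 80.24384307861328) z [0.0011 0.0038 0.0152]
scene blue 1538 ((454.4269714355469, 191.18310546875), (76.85142517089844, 206.14002990722656), 7.962800979614258) z [0.0018 0.0058 0.0155]
scene red 283 ((625.4895629882812, 264.3050231933594), (49.931209564208984, 73.77897644042969), 78.72990417480469) z [0.0014 0.0044 0.0149]
```

Measured points agree with the known sizes: the caps are at z=0.070, the tips at 0.095, and the trays measure 72x208. Only the middle indigo jar is 70 mm tall (the others are 100 and 46 mm). Next I turn the tool to yaw 0, so tool x = world x, tool y = down and tool z = world y.

Emit:
jog_arm([
  [6.5,[-4,0,-7],0.15],
  [6.5,[-8,0,-14],0.3],
  [6.5,[-12,0,-21],0.45],
  [6.5,[-16,0,-28],0.6],
  [6.5,[-18,0,-32],0.75],
  [6.5,[-18,0,-32],0.9],
  [6.5,[-18,0,-32],1.05],
  [6.5,[-18,0,-32],1.146],
  [6.5,[-18,0,-32],1.146],
  [6.5,[-18,0,-32],1.146],
], grip_force=20)

```text
time_s: 1.1
ee_pos: [0.4437, 0.2054, 0.2242]
eef_rot: [-1.571, 0.001, 0.002]
force: [0.7, 0.6, -0.3]
grip_width: 0.0651
```

Emit:
jog_arm([
  [6.5,[2.5,0,-4],0],
  [6.5,[5,0,-8],0],
  [6.5,[8,0,-12],0],
  [6.5,[11,0,-16],0],
  [6.5,[14,0,-20],0],
  [6.5,[17,0,-24],0],
  [6.5,[20,0,-28],0],
  [6.5,[21.9,0,-30.2],0],
  [6.5,[21.9,0,-30.2],0],
  [6.5,[21.9,0,-30.2],0],
])

```text
time_s: 2.1
ee_pos: [0.663, -0.0954, 0.2238]
eef_rot: [-1.57, 0.001, 0.003]
force: [0.3, -0.4, -0.8]
grip_width: 0.0648
```

```bash
cat > wr.py <<'E'
import sys
from station import ctrl, optics
from h import *
from scipy.spatial.transform import Rotation as Ro
def wrist():
    o=ctrl.get_obs(); c=optics.camera("wrist"); T=np.eye(4)
    T[:3,:3]=Ro.from_euler("xyz",o["eef_rot"]).as_matrix(); T[:3,3]=o["ee_pos"]
    return o,c,world(c,T@c["mount"])
if __name__=="__main__":
    o,c,W=wrist(); cv2.imwrite(f"pics/{sys.argv[1]}.png",c["img"][:,:,::-1]); print(o["ee_pos"].round(4),o["force"].round(2),o["grip_width"]); print(c["mount"].round(3))
    for z in (.0705,.0955,.046,.1):
        m=((abs(W[...,2]-z)<.003)).astype(np.uint8); n,lab,st,_=cv2.connectedComponentsWithStats(m)
        for i in range(1,n):
            if st[i,4]>60:
                q=W[lab==i]; (x,y),r=cv2.minEnclosingCircle(q[:,:2].astype(np.float32)); print(z,st[i],round(x,4),round(y,4),"r",round(r,4))
E
timeout 60 python3 wr.py w1
```

```text
[ 0.663  -0.0954  0.2238] [ 0.33 -0.36 -0.76] 0.06481426297185676
[[ 1.    -0.001 -0.     0.   ]
 [ 0.     0.249 -0.969 -0.161]
 [ 0.001  0.969  0.249  0.072]
 [ 0.     0.     0.     1.   ]]
0.0705 [ 47 136  13  19  74] 0.447 -0.054 r 0.0095
0.0705 [338 162  38  51 161] 0.7667 -0.0977 r 0.0297
0.0705 [ 243  168   41   40 1226] 0.6639 -0.0985 r 0.0214
0.0705 [  47  207   41   37 1148] 0.4492 -0.1416 r 0.0217
0.0705 [145 224  36  36 854] 0.5541 -0.1598 r 0.0215
0.0955 [ 20 138  24  21 362] 0.4445 -0.054 r 0.0103
0.0955 [149 143  21  21 339] 0.5652 -0.0584 r 0.01
0.0955 [344 167  47  53 165] 0.7695 -0.0981 r 0.0298
0.046 [ 67 130  13  24 114] 0.4547 -0.0526 r 0.0129
0.046 [181 137   6  23  68] 0.5755 -0.0592 r 0.0123
0.046 [332 159  29  32  64] 0.7568 -0.0882 r 0.023
0.046 [ 73 200  27  32 112] 0.4544 -0.1387 r 0.0209
0.046 [264 247  24  23 406] 0.6796 -0.1915 r 0.0142
0.1 [ 345  168   63   60 2906] 0.7739 -0.1013 r 0.0305
```

View pics/w1.png

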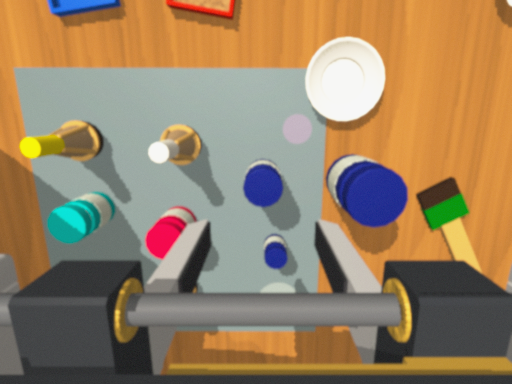

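The wrist view shows the middle indigo jar at (263,185), between the small one (275,250) and the large one (370,190). Its radius is 21.4 mm with the cap at 0.070, so it is the right one. Going down.

Emit:
jog_arm([
  [6.5,[0.1,4,-0.2],0],
  [6.5,[0.1,8,-0.2],0],
  [6.5,[0.1,12,-0.2],0],
  [6.5,[0.1,15,-0.2],0],
  [6.5,[0.1,17,-0.2],0],
  [6.5,[0.1,18.2,-0.2],0],
  [6.5,[0.1,18.2,-0.2],0],
  [4,[0.1,18.2,-0.2],0],
  [4,[0.1,18.2,-0.2],0],
  [4,[0.1,18.2,-0.2],0],
])

```text
time_s: 3.15
ee_pos: [0.6645, -0.0988, 0.0437]
eef_rot: [-1.571, -0.002, 0.0]
force: [-1.4, 0.8, 0.1]
grip_width: 0.0445
```

Emit:
jog_arm([
  [4,[0,0,0],0],
  [4,[0,0,0],0],
  [4,[0,0,0],0],
])

```text
time_s: 3.45
ee_pos: [0.6645, -0.0988, 0.0436]
eef_rot: [-1.571, -0.001, 0.0]
force: [-1.1, 0.2, 6.8]
grip_width: 0.0439
```

Emit:
jog_arm([
  [4,[0,-1,0],0],
  [4,[0,-4,0],0],
  [4,[0,-8,0],0],
  [4,[0,-12,0],0],
  [4,[0,-14,0],0],
  [4,[-3,-14,3.4],0],
  [4,[-6.5,-14,7.3],0],
  [4,[-10,-14,11.2],0],
  [4,[-13.5,-14,15.1],0],
  [4,[-16.5,-14,18.5],0],
])

```text
time_s: 4.45
ee_pos: [0.4991, 0.0854, 0.1831]
eef_rot: [-1.571, -0.001, -0.0]
force: [1.2, 0.8, -0.8]
grip_width: 0.0437
```

Emit:
jog_arm([
  [4,[-2.2,0,2.5],0],
  [4,[-3.5,0,3.9],0],
  [4,[-3.5,0,3.9],0],
  [4,[-3.5,0,3.9],0],
])

```text
time_s: 4.85
ee_pos: [0.4661, 0.1232, 0.1831]
eef_rot: [-1.571, -0.001, 0.001]
force: [1.0, -0.1, -1.1]
grip_width: 0.044
```

```bash
timeout 60 python3 wr.py w2
```

```text
[0.4661 0.1232 0.1831] [ 0.95 -0.14 -1.1 ] 0.04397908570350256
[[ 1.    -0.001 -0.     0.   ]
 [ 0.     0.249 -0.969 -0.161]
 [ 0.001  0.969  0.249  0.072]
 [ 0.     0.     0.     1.   ]]
0.0705 [232 346  19  11  77] 0.4439 -0.0531 r 0.0099
0.046 [231 327  25  20 131] 0.4446 -0.0533 r 0.0167
```

View pics/w2.png

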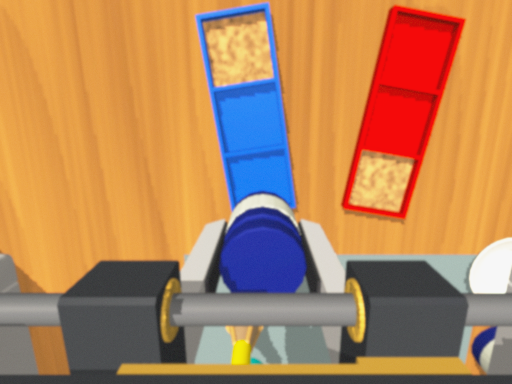

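The jar is held upright. Blue bays run along (240,40)-(260,180), and the red tray is fully visible. I re-measure both trays from here.

```bash
cat > t.py <<'E'
from wr import *
o,c,W=wrist(); hsv=cv2.cvtColor(c["img"],cv2.COLOR_RGB2HSV).astype(int)
for col,m,pl in(("blue",(hsv[...,0]>103)&(hsv[...,0]<130)&(hsv[...,1]>140),(W[...,1]>.09)&(W[...,0]<.53)),("red",((hsv[...,0]<5)|(hsv[...,0]>172))&(hsv[...,1]>190),W[...,1]>.03)):
    m=(m&pl&(W[...,2]<.02)); q=W[m]; top=q[q[:,2]>.0115]
    for n,a in(("all",q),("top",top)): print(col,n,len(a),cv2.minAreaRect((a[:,:2]*1000).astype(np.float32)))
E
timeout 60 python3 t.py
```

```text
blue all 8577 ((452.6566162109375, 191.87179565429688), (70.75608825683594, 206.68092346191406), 8.786323547363281)
blue top 2181 ((452.6566162109375, 191.87179565429688), (70.75608825683594, 206.68092346191406), 8.786323547363281)
red all 11092 ((610.4928588867188, 190.03387451171875), (206.56605529785156, 72.19119262695312), 80.2822265625)
red top 2600 ((610.4928588867188, 190.03387451171875), (206.56605529785156, 72.19119262695312), 80.2822265625)
```

Emit:
jog_arm([
  [4,[-0.2,3,0.1],0],
  [4,[-0.2,6,0.1],0],
  [4,[-0.2,9,0.1],0],
  [4,[-0.2,11,0.1],0],
  [4,[-0.2,12.5,0.1],0],
  [4,[-0.2,13.2,0.1],0],
  [4,[-0.2,13.5,0.1],0],
  [4,[-0.2,13.5,0.1],0],
  [4,[-0.2,13.5,0.1],0],
])

```text
time_s: 5.85
ee_pos: [0.4642, 0.1242, 0.0481]
eef_rot: [-1.571, -0.001, -0.0]
force: [-0.5, -0.8, -0.5]
grip_width: 0.0439
```

Emit:
jog_arm([
  [4,[0,0.1,0],0],
  [4,[0,0.1,0],0],
])

```text
time_s: 6.05
ee_pos: [0.4639, 0.1244, 0.0468]
eef_rot: [-1.571, -0.001, 0.0]
force: [-0.6, -1.1, -0.5]
grip_width: 0.0435
```

Emit:
jog_arm([
  [4,[0,0.05,0],0],
  [4,[0,0.05,0],0],
])

```text
time_s: 6.25
ee_pos: [0.4639, 0.1244, 0.0466]
eef_rot: [-1.571, -0.001, 0.0]
force: [-2.3, -0.1, 7.4]
grip_width: 0.0441
```

Contact. Releasing, rising and heading to turquoise (.449,-.141).

Emit:
jog_arm([
  [4.8,[0,0,0],0],
  [5.5,[0,0,0],0],
  [6.5,[0,0,0],0],
  [6.5,[0,0,0],0],
  [6.5,[0,-1,0],0],
  [6.5,[0,-5,0],0],
  [6.5,[0,-10,0],0],
  [6.5,[0,-14,0],0],
  [6.5,[0,-14,0],0],
])

```text
time_s: 7.15
ee_pos: [0.4656, 0.1247, 0.1918]
eef_rot: [-1.569, -0.009, 0.0]
force: [-0.4, -0.6, 0.4]
grip_width: 0.065
```

Emit:
jog_arm([
  [6.5,[0,0,-5],0],
  [6.5,[0,0,-10],0],
  [6.5,[0,0,-15],0],
  [6.5,[-1,0,-20],0],
  [6.5,[-1.4,0,-24],0],
  [6.5,[-1.4,0,-26.5],0],
  [6.5,[-1.4,0,-26.5],0],
  [6.5,[-1.4,0,-26.5],0],
])

```text
time_s: 7.95
ee_pos: [0.4495, -0.1406, 0.1857]
eef_rot: [-1.57, 0.001, -0.001]
force: [-0.7, 0.3, -0.0]
grip_width: 0.065
```

```bash
timeout 60 python3 wr.py w3 | grep -v "\[\["
```

```text
[ 0.4495 -0.1406  0.1857] [-0.68  0.3  -0.03] 0.06498131418796008
 [ 0.     0.249 -0.969 -0.161]
 [ 0.001  0.969  0.249  0.072]
 [ 0.     0.     0.     1.   ]]
0.0705 [ 239  172   46   45 1556] 0.4488 -0.141 r 0.0215
0.0705 [ 349  193   46   43 1503] 0.5542 -0.1605 r 0.0218
0.0705 [240 268  42  25 852] 0.4476 -0.238 r 0.0213
0.0955 [243  83  25  26 504] 0.444 -0.0547 r 0.0097
0.0955 [394  89  27  26 522] 0.5641 -0.0583 r 0.0101
0.046 [368  89  20  30 124] 0.5608 -0.0578 r 0.0148
0.046 [343 186  28  30  78] 0.5463 -0.1539 r 0.0193
0.046 [466 222  29  26 574] 0.6789 -0.192 r 0.0151
0.046 [242 257  38  14  93] 0.4477 -0.2301 r 0.0202
```

Emit:
jog_arm([
  [6.5,[0,4,0],0],
  [6.5,[0,8,0],0],
  [6.5,[0,11.5,0],0],
  [6.5,[0,13.5,0],0],
  [6.5,[0,14.2,0],0],
  [6.5,[0,14.2,0],0],
  [4,[0,14.2,0],0],
  [4,[0,14.2,0],0],
  [4,[0,14.2,0],0],
  [4,[0,14.2,0],0],
])

```text
time_s: 9.0
ee_pos: [0.4501, -0.1408, 0.0448]
eef_rot: [-1.571, -0.001, -0.0]
force: [-1.6, 1.0, 6.8]
grip_width: 0.0436
```

Emit:
jog_arm([
  [4,[0,0,0],0],
  [4,[0,0,0],0],
])

```text
time_s: 9.2
ee_pos: [0.4501, -0.1408, 0.0448]
eef_rot: [-1.571, -0.001, -0.0]
force: [-2.0, 1.6, 7.5]
grip_width: 0.0435
```

Emit:
jog_arm([
  [4,[0,-1,0],0],
  [4,[0,-4,0],0],
  [4,[0,-8,0],0],
  [4,[0,-12,0],0],
  [4,[0,-14,0],0],
  [4,[0,-14,0],0],
  [4,[0,-14,3],0],
  [4,[0.3,-14,7],0],
  [4,[0.3,-14,11],0],
  [4,[0.3,-14,15],0],
])

```text
time_s: 10.2
ee_pos: [0.452, 0.0107, 0.1829]
eef_rot: [-1.571, 0.002, -0.001]
force: [0.0, -0.2, 0.3]
grip_width: 0.0435
```

Emit:
jog_arm([
  [4,[0,0,4],0],
  [4,[0,0,8],0],
  [4,[0,0,12],0],
  [4,[0,0,16],0],
  [4,[0,0,18.3],0],
  [4,[0,0,18.3],0],
  [4,[0,0,18.3],0],
  [4,[0,0,18.3],0],
])

```text
time_s: 11.0
ee_pos: [0.4526, 0.1915, 0.1834]
eef_rot: [-1.571, 0.001, -0.001]
force: [-0.6, 0.4, -0.7]
grip_width: 0.0435
```

Emit:
jog_arm([
  [4,[0,3,0],0],
  [4,[0,6,0],0],
  [4,[0,9,0],0],
  [4,[0,11,0],0],
  [4,[0,12.5,0],0],
  [4,[0,13.1,0],0],
  [4,[0,13.4,0],0],
  [4,[0,13.4,0],0],
  [4,[0,13.4,0],0],
])

```text
time_s: 11.9
ee_pos: [0.4531, 0.1923, 0.0507]
eef_rot: [-1.57, -0.001, -0.0]
force: [-0.3, 0.6, -0.4]
grip_width: 0.0433
```

Emit:
jog_arm([
  [4,[0,0.1,0],0],
  [4,[0,0.1,0],0],
])

```text
time_s: 12.1
ee_pos: [0.4528, 0.1924, 0.0492]
eef_rot: [-1.571, -0.0, 0.0]
force: [-0.1, -0.1, -0.1]
grip_width: 0.0436
```

Emit:
jog_arm([
  [4,[0,0.1,0],0],
  [4,[0,0.1,0],0],
  [4,[0,0.15,0],0],
  [4,[0,0.15,0],0],
])

```text
time_s: 12.5
ee_pos: [0.4527, 0.1924, 0.0478]
eef_rot: [-1.571, 0.0, 0.0]
force: [-2.7, -0.8, 5.2]
grip_width: 0.0441
```

Contact, as expected. Releasing, then the white brush at (.5645,-.058).

Emit:
jog_arm([
  [4.8,[0,0,0],0],
  [5.5,[0,0,0],0],
  [6,[0,0,0],0],
  [6,[0,0,0],0],
  [6,[0,-1,0],0],
  [6,[0,-5,0],0],
  [6,[0,-10,0],0],
  [6,[0,-15,0],0],
  [6,[0,-17,0],0],
  [5,[0,-17,0],0],
])

```text
time_s: 13.5
ee_pos: [0.4536, 0.1927, 0.2213]
eef_rot: [-1.569, -0.006, 0.0]
force: [-0.0, 1.0, -0.4]
grip_width: 0.0546
```

Emit:
jog_arm([
  [4.5,[2,0,-5],0],
  [4.5,[4,0,-9],0],
  [4.5,[6,0,-13],0],
  [4.5,[8,0,-17],0],
  [4.5,[10,0,-21],0],
  [4.5,[11.2,0,-25],0],
  [4.5,[11.2,0,-25],0],
  [4.5,[11.2,0,-25],0],
  [4.5,[11.2,0,-25],0],
])

```text
time_s: 14.4
ee_pos: [0.5643, -0.0567, 0.217]
eef_rot: [-1.57, 0.001, 0.001]
force: [-0.0, -0.7, -0.2]
grip_width: 0.0449
```

```bash
timeout 60 python3 wr.py w4 | grep -v "\[\["
python3 - <<'E'
from station import optics
import cv2,pickle
c=optics.camera("scene"); pickle.dump(c,open("scene1.pkl","wb")); cv2.imwrite("pics/s1.png",c["img"][80:280,60:420,::-1])
E
```

```text
[ 0.5643 -0.0567  0.217 ] [-0.02 -0.7  -0.19] 0.04489470131411001
 [ 0.     0.249 -0.969 -0.161]
 [ 0.001  0.969  0.249  0.072]
 [ 0.     0.     0.     1.   ]]
0.0705 [130   0  44  16 250] 0.4652 0.1144 r 0.0186
0.0705 [429 199  46  53 261] 0.7716 -0.0997 r 0.0307
0.0705 [ 235  259   37   34 1020] 0.5541 -0.16 r 0.0215
0.0955 [126 180  22  20 332] 0.4443 -0.0539 r 0.01
0.0955 [253 184  20  20 316] 0.565 -0.0582 r 0.01
0.0955 [442 207  52  51 300] 0.7691 -0.0977 r 0.0299
0.0955 [241 357  18   8 103] 0.5505 -0.2533 r 0.0097
0.046 [152   0  31  25  92] 0.4713 0.1136 r 0.0179
0.046 [160 166   9  23  75] 0.4555 -0.052 r 0.0127
0.046 [416 193  40  48 164] 0.7678 -0.0982 r 0.0308
0.046 [238 249  34  14  78] 0.5553 -0.1515 r 0.0199
0.1 [ 445  208   63   59 2810] 0.7735 -0.1013 r 0.0308
```

View pics/s1.png

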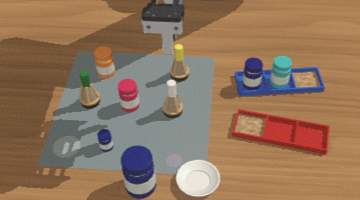

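Both jars stand in the plain blue bays, at (253,72) and (282,70) in the crop. Now the white brush: tip held at z≈.080.

Emit:
jog_arm([
  [4.5,[0,4,-0.1],0],
  [4.5,[0,8,-0.1],0],
  [4.5,[0,11,-0.1],0],
  [4.5,[0,13,-0.1],0],
  [4.5,[0,13.6,-0.1],0],
  [4.5,[0,13.6,-0.1],0],
  [1.5,[0,13.6,-0.1],0],
  [1.5,[0,13.6,-0.1],0],
  [1.5,[0,13.6,-0.1],0],
  [1.5,[0,13.6,-0.1],0],
], grip_force=15)

```text
time_s: 15.5
ee_pos: [0.5649, -0.0587, 0.082]
eef_rot: [-1.571, -0.001, -0.0]
force: [-0.5, 0.4, 4.1]
grip_width: 0.0197
```

Emit:
jog_arm([
  [1.5,[0,0,0],0],
  [1.5,[0,0,0],0],
  [1.5,[0,0,0],0],
])

```text
time_s: 15.8
ee_pos: [0.565, -0.0587, 0.082]
eef_rot: [-1.571, -0.001, -0.0]
force: [-0.9, 0.1, 6.3]
grip_width: 0.0198
```

Emit:
jog_arm([
  [1.5,[0,-1,0],0],
  [1.5,[0,-4,0],0],
  [1.5,[0,-8,0],0],
  [1.5,[0,-12,0],0],
  [1.5,[0,-14,0],0],
  [1.5,[-1,-14,3],0],
  [1.5,[-2.4,-14,6.5],0],
  [1.5,[-4,-14,10.5],0],
  [1.5,[-5.5,-14,14.5],0],
  [1.5,[-7,-14,18.5],0],
])

```text
time_s: 16.8
ee_pos: [0.4938, 0.1277, 0.222]
eef_rot: [-1.571, -0.0, -0.0]
force: [1.3, -0.1, -1.7]
grip_width: 0.0195
```

Emit:
jog_arm([
  [1.5,[-1.5,0,4],0],
  [1.5,[-3,0,8],0],
  [1.5,[-4.5,0,11.5],0],
  [1.5,[-5.2,0,13.3],0],
  [1.5,[-5.2,0,13.3],0],
  [1.5,[-5.2,0,13.3],0],
  [1.5,[-5.2,0,13.3],0],
])

```text
time_s: 17.5
ee_pos: [0.4431, 0.2584, 0.2216]
eef_rot: [-1.571, -0.0, -0.001]
force: [-0.5, 0.3, -1.4]
grip_width: 0.0196
```

```bash
timeout 60 python3 wr.py w5 | grep -v "\[\["
```

```text
[0.4431 0.2584 0.2216] [-0.52  0.27 -1.36] 0.019649530474314364
 [ 0.     0.249 -0.969 -0.161]
 [ 0.001  0.969  0.249  0.072]
 [ 0.     0.     0.     1.   ]]
0.0705 [264 281  20  12  98] 0.4557 0.1395 r 0.0123
```

View pics/w5.png

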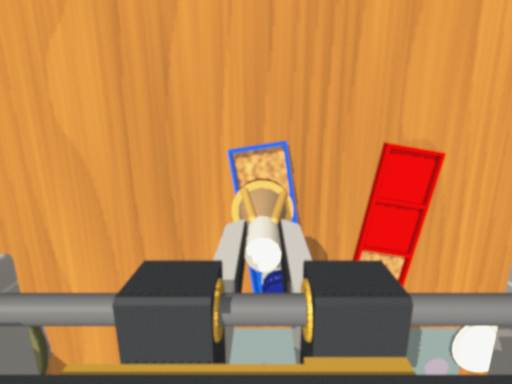

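The brush hangs upright at (263,225) over the cork bay at (262,180). Lowering.

Emit:
jog_arm([
  [1.5,[0,3,0],0],
  [1.5,[0,6,0],0],
  [1.5,[0,9,0],0],
  [1.5,[0,11,0],0],
  [1.5,[0,12.5,0],0],
  [1.5,[0,13.1,0],0],
  [1.5,[0,13.4,0],0],
  [1.5,[0,13.4,0],0],
  [1.5,[0,13.4,0],0],
])

```text
time_s: 18.45
ee_pos: [0.4431, 0.2594, 0.0882]
eef_rot: [-1.57, -0.001, -0.0]
force: [0.3, 0.3, -0.7]
grip_width: 0.0199
```

Emit:
jog_arm([
  [1.5,[0,0.1,0],0],
  [1.5,[0,0.1,0],0],
])

```text
time_s: 18.65
ee_pos: [0.4429, 0.2594, 0.0867]
eef_rot: [-1.571, -0.0, 0.0]
force: [0.1, 0.3, -0.7]
grip_width: 0.02
```

Emit:
jog_arm([
  [1.5,[0,0.1,0],0],
  [1.5,[0,0.1,0],0],
  [1.5,[0,0.15,0],0],
  [1.5,[0,0.15,0],0],
])

```text
time_s: 19.05
ee_pos: [0.4428, 0.2594, 0.0851]
eef_rot: [-1.571, -0.0, 0.0]
force: [-0.6, -0.1, 1.1]
grip_width: 0.0198
```

Emit:
jog_arm([
  [2.5,[0,0,0],0],
  [3.5,[0,0,0],0],
  [4.5,[0,0,0],0],
  [4.5,[0,0,0],0],
  [4.5,[0,-1,0],0],
  [4.5,[0,-5,0],0],
  [4.5,[0,-10,0],0],
  [4.5,[0,-14,0],0],
  [4.5,[0,-14,0],0],
])

```text
time_s: 19.95
ee_pos: [0.4443, 0.2601, 0.2312]
eef_rot: [-1.567, -0.009, 0.0]
force: [0.6, -0.1, 0.1]
grip_width: 0.0453
```

Emit:
jog_arm([
  [6.5,[1,0,-4.5],0],
  [6.5,[2,0,-9],0],
  [6.5,[3.5,0,-13.5],0],
  [6.5,[5,0,-18],0],
  [6.5,[6.5,0,-22.5],0],
  [6.5,[8,0,-27],0],
  [6.5,[9,0,-31.5],0],
  [6.5,[10,0,-36],0],
  [6.5,[11.1,0,-40],0],
  [6.5,[11.1,0,-41.9],0],
], grip_force=20)

```text
time_s: 20.95
ee_pos: [0.5538, -0.1627, 0.2242]
eef_rot: [-1.571, 0.001, -0.002]
force: [0.1, 0.4, 0.3]
grip_width: 0.0654
```

Emit:
jog_arm([
  [6.5,[0,2,0],0],
  [6.5,[0,4,0],0],
  [6.5,[0,4,0],0],
])

```text
time_s: 21.25
ee_pos: [0.5525, -0.1595, 0.1823]
eef_rot: [-1.569, 0.005, -0.0]
force: [-0.3, -0.6, -0.2]
grip_width: 0.065
```

```bash
timeout 60 python3 wr.py w6 | grep -v "\[\["
python3 - <<'E'
from station import optics
import cv2,pickle
c=optics.camera("scene"); cv2.imwrite("pics/s2.png",c["img"][80:280,60:420,::-1])
E
```

```text
[ 0.5525 -0.1595  0.1823] [-0.28 -0.56 -0.2 ] 0.06504623045457086
 [ 0.     0.249 -0.969 -0.161]
 [ 0.001  0.969  0.249  0.072]
 [ 0.     0.     0.     1.   ]]
0.0705 [134  64  13  23  66] 0.4474 -0.0552 r 0.0092
0.0705 [478  97  34  68 396] 0.7615 -0.101 r 0.0288
0.0705 [ 242  174   46   45 1582] 0.5541 -0.1602 r 0.0214
0.0705 [140 252  27  35 454] 0.4461 -0.2361 r 0.0202
0.0955 [108  57  27  27 569] 0.4442 -0.0543 r 0.0102
0.0955 [500 111  12  53 290] 0.7524 -0.1047 r 0.021
0.046 [152  62  10  29 104] 0.4555 -0.0526 r 0.0124
0.046 [460  97  34  64 239] 0.7634 -0.1005 r 0.0297
0.046 [372 207  29  26 593] 0.6794 -0.1914 r 0.0146
0.046 [245 261  32  19 128] 0.5503 -0.2561 r 0.0172
0.1 [504 118   8  43 207] 0.7487 -0.1058 r 0.0167
```

View pics/s2.png

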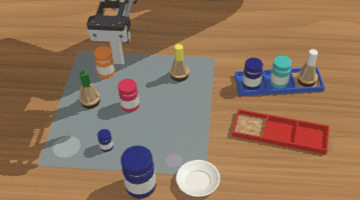

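The blue tray is complete: the white brush stands upright at (308,68) on the cork. Now crimson.

Emit:
jog_arm([
  [6.5,[0.1,4,0],0],
  [6.5,[0.1,8,0],0],
  [6.5,[0.1,11.5,0],0],
  [6.5,[0.1,13.2,0],0],
  [6.5,[0.1,13.9,0],0],
  [6.5,[0.1,13.9,0],0],
  [4,[0.1,13.9,0],0],
  [4,[0.1,13.9,0],0],
  [4,[0.1,13.9,0],0],
  [4,[0.1,13.9,0],0],
])

```text
time_s: 22.35
ee_pos: [0.5551, -0.1598, 0.0469]
eef_rot: [-1.571, -0.001, 0.0]
force: [-1.5, 0.2, 6.5]
grip_width: 0.0433
```

Emit:
jog_arm([
  [4,[0,0,0],0],
  [4,[0,0,0],0],
  [4,[0,0,0],0],
])

```text
time_s: 22.65
ee_pos: [0.5551, -0.1598, 0.0469]
eef_rot: [-1.571, -0.001, 0.0]
force: [-2.8, 0.9, 7.5]
grip_width: 0.0436
```

Emit:
jog_arm([
  [4,[0,-1,0],0],
  [4,[0,-4,0],0],
  [4,[0,-8,0],0],
  [4,[0,-12,0],0],
  [4,[0,-14,0],0],
  [4,[0.5,-14,3],0],
  [4,[1.2,-14,7],0],
  [4,[1.9,-14,11],0],
  [4,[2.6,-14,15],0],
  [4,[3.3,-14,19],0],
])

```text
time_s: 23.65
ee_pos: [0.5877, 0.0319, 0.1867]
eef_rot: [-1.571, -0.0, -0.0]
force: [1.4, -1.0, -1.9]
grip_width: 0.0436
```

Emit:
jog_arm([
  [4,[0.6,0,4],0],
  [4,[1.2,0,8],0],
  [4,[1.8,0,12],0],
  [4,[2.4,0,16],0],
  [4,[3,0,20],0],
  [4,[3.4,0,22.6],0],
  [4,[3.4,0,22.6],0],
  [4,[3.4,0,22.6],0],
  [4,[3.4,0,22.6],0],
])

```text
time_s: 24.55
ee_pos: [0.6217, 0.2554, 0.1863]
eef_rot: [-1.571, -0.0, -0.001]
force: [-1.2, 0.6, -0.5]
grip_width: 0.0437
```

```bash
timeout 60 python3 wr.py w7 | grep -v "\[\["
```

```text
[0.6217 0.2554 0.1863] [-1.21  0.59 -0.55] 0.043746526181404316
 [ 0.     0.249 -0.969 -0.161]
 [ 0.001  0.969  0.249  0.072]
 [ 0.     0.     0.     1.   ]]
0.0705 [ 66 179  17  21  86] 0.4445 0.2602 r 0.0098
0.0705 [ 69 236  47  37 521] 0.4541 0.1925 r 0.0213
0.0955 [ 39 185  28  24 262] 0.4432 0.2595 r 0.0107
0.046 [ 73 170  29  28 171] 0.445 0.2603 r 0.0173
0.046 [ 93 226  33  32 132] 0.4573 0.1951 r 0.0212
0.1 [ 39 187  24  22 403] 0.4433 0.2598 r 0.0099
```

View pics/w7.png

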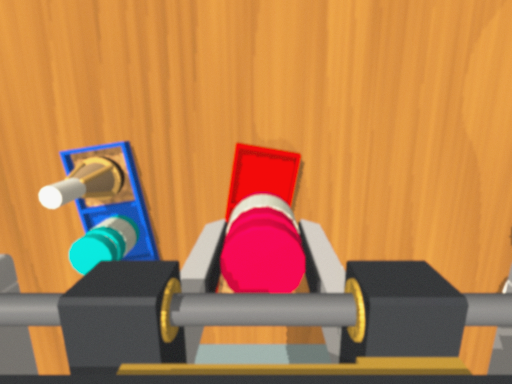

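The crimson jar is upright over the far red bay, whose outer corners are at (238,145) and (300,152). The placed white brush and turquoise jar stand well. Lowering.

Emit:
jog_arm([
  [4,[0,3,0.1],0],
  [4,[0,6,0.1],0],
  [4,[0,9,0.1],0],
  [4,[0,11,0.1],0],
  [4,[0,12.5,0.1],0],
  [4,[0,13.1,0.1],0],
  [4,[0,13.4,0.1],0],
  [4,[0,13.4,0.1],0],
  [4,[0,13.4,0.1],0],
])

```text
time_s: 25.5
ee_pos: [0.6222, 0.2574, 0.053]
eef_rot: [-1.57, -0.001, -0.0]
force: [-0.3, -1.2, -0.8]
grip_width: 0.0434
```

Emit:
jog_arm([
  [4,[0,0.1,0],0],
  [4,[0,0.1,0],0],
  [4,[0,0.1,0],0],
])

```text
time_s: 25.8
ee_pos: [0.6218, 0.2573, 0.0512]
eef_rot: [-1.571, -0.0, 0.0]
force: [0.5, 0.2, -1.2]
grip_width: 0.0433
```

Emit:
jog_arm([
  [4,[0,0.1,0],0],
  [4,[0,0.1,0],0],
  [4,[0,0.15,0],0],
  [4,[0,0.15,0],0],
])

```text
time_s: 26.2
ee_pos: [0.6218, 0.2574, 0.05]
eef_rot: [-1.571, -0.0, 0.0]
force: [-2.4, -1.6, 4.8]
grip_width: 0.0436
```

Emit:
jog_arm([
  [4.8,[0,0,0],0],
  [5.5,[0,0,0],0],
  [6.5,[0,0,0],0],
  [6.5,[0,0,0],0],
  [6.5,[0,-1,0],0],
  [6.5,[0,-5,0],0],
  [6.5,[0,-10,0],0],
  [6.5,[0,-15,0],0],
  [6.5,[0,-17.5,0],0],
  [6.5,[0,-17.5,0],0],
])

```text
time_s: 27.2
ee_pos: [0.6228, 0.2577, 0.2302]
eef_rot: [-1.568, -0.008, -0.0]
force: [-0.4, -0.1, -0.2]
grip_width: 0.0649
```

Emit:
jog_arm([
  [4.5,[-2,0,-4],0],
  [4.5,[-4,0,-8],0],
  [4.5,[-6,0,-12],0],
  [4.5,[-8.5,0,-16],0],
  [4.5,[-11,0,-20],0],
  [4.5,[-13.5,0,-24],0],
  [4.5,[-16,0,-28],0],
  [4.5,[-17.8,0,-31.2],0],
  [4.5,[-17.8,0,-31.2],0],
  [4.5,[-17.8,0,-31.2],0],
], grip_force=15)

```text
time_s: 28.2
ee_pos: [0.4435, -0.0549, 0.2243]
eef_rot: [-1.571, 0.0, -0.002]
force: [-0.1, 0.3, 0.0]
grip_width: 0.0449
```

```bash
timeout 60 python3 wr.py w8 | grep -v "\[\["
```

```text
[ 0.4435 -0.0549  0.2243] [-0.09  0.31  0.02] 0.044889423634029764
 [ 0.     0.249 -0.969 -0.161]
 [ 0.001  0.969  0.249  0.072]
 [ 0.     0.     0.     1.   ]]
0.0705 [263   0  44  21 354] 0.4643 0.1172 r 0.0198
0.0705 [248 327  36  22 637] 0.4475 -0.2388 r 0.0214
0.0955 [253 180  20  20 306] 0.4438 -0.054 r 0.0098
0.046 [263  13  36  15  62] 0.4622 0.1123 r 0.0179
0.046 [448 277  16  15 108] 0.6829 -0.1865 r 0.0128
```

Emit:
jog_arm([
  [4.5,[0,4,0],0],
  [4.5,[0,8,0],0],
  [4.5,[0,11.5,0],0],
  [4.5,[0,13.6,0],0],
  [4.5,[0,14.3,0],0],
  [4.5,[0,14.3,0],0],
  [1.5,[0,14.3,0],0],
  [1.5,[0,14.3,0],0],
  [1.5,[0,14.3,0],0],
  [1.5,[0,14.3,0],0],
])

```text
time_s: 29.25
ee_pos: [0.444, -0.0547, 0.082]
eef_rot: [-1.571, -0.001, -0.0]
force: [-0.3, 0.2, 3.7]
grip_width: 0.0197
```

Emit:
jog_arm([
  [1.5,[0,0,0],0],
  [1.5,[0,0,0],0],
  [1.5,[0,0,0],0],
])

```text
time_s: 29.55
ee_pos: [0.444, -0.0548, 0.082]
eef_rot: [-1.571, -0.001, -0.0]
force: [-1.4, 0.1, 5.8]
grip_width: 0.0199
```

Emit:
jog_arm([
  [1.5,[0,-1,0],0],
  [1.5,[0,-4,0],0],
  [1.5,[0,-8,0],0],
  [1.5,[0,-12,0],0],
  [1.5,[0,-14,0],0],
  [1.5,[2,-14,2.3],0],
  [1.5,[4.5,-14,5.2],0],
  [1.5,[7.3,-14,8.3],0],
  [1.5,[10,-14,11.5],0],
  [1.5,[12.7,-14,14.5],0],
])

```text
time_s: 30.55
ee_pos: [0.5715, 0.0918, 0.2221]
eef_rot: [-1.571, -0.0, 0.0]
force: [-0.0, -0.7, -0.2]
grip_width: 0.0195
```

Emit:
jog_arm([
  [1.5,[2,0,2.2],0],
  [1.5,[2.8,0,3.3],0],
  [1.5,[2.8,0,3.3],0],
  [1.5,[2.8,0,3.3],0],
])

```text
time_s: 30.95
ee_pos: [0.5983, 0.123, 0.2216]
eef_rot: [-1.571, 0.0, 0.0]
force: [-0.3, -0.2, -0.8]
grip_width: 0.0196
```

```bash
timeout 60 python3 wr.py w9 | grep -v "\[\["
```

```text
[0.5983 0.123  0.2216] [-0.27 -0.18 -0.83] 0.019616357215494446
 [ 0.     0.249 -0.969 -0.161]
 [ 0.001  0.969  0.249  0.072]
 [ 0.     0.     0.     1.   ]]
0.0705 [265  22  46  50 606] 0.622 0.2564 r 0.0215
0.0705 [97 34 12 22 65] 0.444 0.2592 r 0.0097
0.0705 [ 96  97  43  44 530] 0.4538 0.1917 r 0.0214
0.0705 [117 164  39  39 359] 0.4655 0.1254 r 0.0214
0.0705 [408 341  20  12  61] 0.7858 -0.0758 r 0.0136
0.0955 [ 77  25  18  26 159] 0.4436 0.2592 r 0.01
0.0955 [407 357  32  12 121] 0.7795 -0.0767 r 0.0175
0.046 [ 98  36  28  29 166] 0.4435 0.2593 r 0.0176
0.046 [131  98  18  34  66] 0.4656 0.1949 r 0.0177
0.046 [141 160  23  27  68] 0.4744 0.1314 r 0.0182
0.1 [ 68  24  24  26 440] 0.4434 0.2598 r 0.0103
0.1 [409 360  33  15 346] 0.7823 -0.0802 r 0.0206
```

View pics/w9.png

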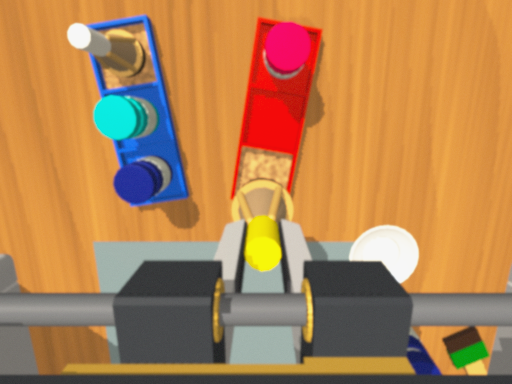

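All four placed things look centred: crimson at (287,47), indigo (140,182), turquoise (125,117), white (100,42). The yellow brush is over the cork at (265,170). Lowering.

Emit:
jog_arm([
  [1.5,[0.1,3,0],0],
  [1.5,[0.1,6,0],0],
  [1.5,[0.1,9,0],0],
  [1.5,[0.1,11,0],0],
  [1.5,[0.1,12.5,0],0],
  [1.5,[0.1,13.1,0],0],
  [1.5,[0.1,13.4,0],0],
  [1.5,[0.1,13.5,0],0],
  [1.5,[0.1,13.5,0],0],
])

```text
time_s: 31.9
ee_pos: [0.6001, 0.1233, 0.0873]
eef_rot: [-1.571, -0.001, -0.0]
force: [-0.9, -0.1, -1.1]
grip_width: 0.0197
```

Emit:
jog_arm([
  [1.5,[0,0.1,0],0],
  [1.5,[0,0.1,0],0],
  [1.5,[0,0.15,0],0],
  [1.5,[0,0.15,0],0],
])

```text
time_s: 32.3
ee_pos: [0.5998, 0.1233, 0.0851]
eef_rot: [-1.571, -0.0, 0.0]
force: [-0.1, -0.6, 0.4]
grip_width: 0.0195
```

Emit:
jog_arm([
  [2.5,[0,0,0],0],
  [3.5,[0,0,0],0],
  [4.5,[0,0,0],0],
  [4.5,[0,0,0],0],
  [4.5,[0,-1,0],0],
  [4.5,[0,-5,0],0],
  [4.5,[0,-10,0],0],
  [4.5,[0,-15,0],0],
  [4.5,[0,-15,0],0],
])

```text
time_s: 33.2
ee_pos: [0.6016, 0.1236, 0.2433]
eef_rot: [-1.569, -0.012, 0.0]
force: [-0.5, 0.5, -0.0]
grip_width: 0.0454
```

Emit:
jog_arm([
  [4.5,[-4,-1,-3],0],
  [4.5,[-8,-1,-6],0],
  [4.5,[-12,-1,-9],0],
  [4.5,[-16,-1,-12],0],
  [4.5,[-20,-1,-15],0],
  [4.5,[-20,-1,-15],0],
  [4.5,[-20,-1,-15],0],
])

```text
time_s: 33.9
ee_pos: [0.3997, -0.0271, 0.2458]
eef_rot: [-1.571, -0.002, -0.002]
force: [0.2, -0.3, -0.4]
grip_width: 0.0451
```

Run:
```python
from station import optics,ctrl
from h import *
o=ctrl.get_obs(); print(o["ee_pos"].round(3),o["force"].round(1))
c=optics.camera("scene"); im=c["img"][80:330,80:420,::-1]; cv2.imwrite("pics/s3.png",cv2.resize(im,None,fx=2,fy=2,interpolation=cv2.INTER_CUBIC)); W=world(c)
for z in(.073,.098,.07,.095):
    m=(abs(W[...,2]-z)<.003).astype(np.uint8); n,l,st,_=cv2.connectedComponentsWithStats(m)
    for i in range(1,n):
        if st[i,4]>25:
            q=W[l==i]; (x,y),r=cv2.minEnclosingCircle(q[:,:2].astype(np.float32)); print(z,st[i][4],round(x,3),round(y,3),round(r,3),np.median(q[:,2]).round(4))
```

```text
[ 0.4   -0.027  0.246] [ 0.2 -0.3 -0.4]
0.073 88 0.058 0.024 0.066 0.0727
0.073 136 0.448 -0.236 0.023 0.0714
0.073 180 0.466 0.126 0.023 0.0733
0.073 179 0.455 0.191 0.023 0.0735
0.073 237 0.623 0.257 0.022 0.0735
0.073 102 0.784 -0.098 0.028 0.0737
0.098 61 0.054 0.027 0.046 0.0978
0.098 43 0.443 0.26 0.011 0.0977
0.098 37 0.55 -0.255 0.01 0.0964
0.098 48 0.601 0.125 0.01 0.0988
0.098 475 0.774 -0.1 0.031 0.0997
0.07 61 0.085 0.002 0.038 0.0705
0.07 170 0.447 -0.239 0.023 0.0709
0.07 78 0.456 0.193 0.023 0.0715
0.07 68 0.471 0.124 0.02 0.0714
0.07 80 0.624 0.257 0.022 0.0713
0.07 40 0.798 -0.099 0.02 0.0701
0.095 61 0.058 0.028 0.045 0.0949
0.095 32 0.443 0.26 0.011 0.0965
0.095 49 0.55 -0.254 0.011 0.0957
0.095 55 0.783 -0.099 0.029 0.0957
```

View pics/s3.png

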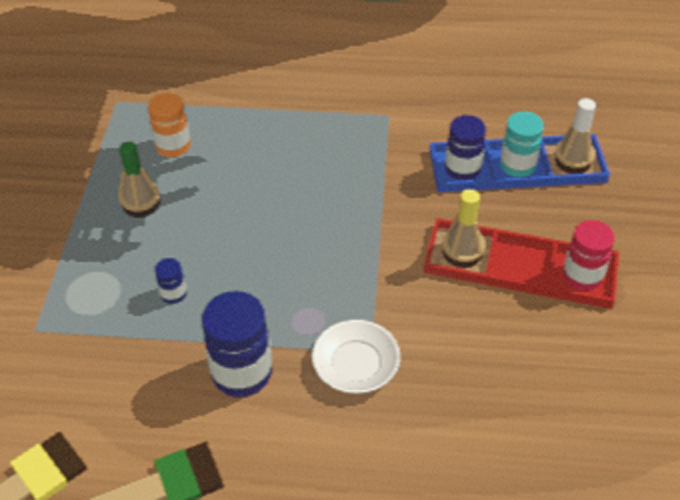

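The picture shows all five things upright in their bays: caps at about 0.073, brush tops at about 0.098, so they stand on the bay floors. The orange jar, green brush and dish have not moved, and the gripper is clear. Handing in.

```bash
python3 -c "
from station import ctrl
print(ctrl.hand_in())"
```

```text
the job is handed in; nothing more can be done
None
```

Both kits are made up and the job is handed in, at about 34 s of robot time out of the 128 s allowed.

- **Blue tray:** the indigo jar (the middle-sized one) is in the -68 mm bay, the turquoise jar is in the centre bay, and the white-tipped brush is on the cork.
- **Red tray:** the crimson jar is in the +68 mm bay and the yellow-tipped brush is on the cork.

In the last picture all five stand upright and released. Cap tops measured about 73 mm and brush tops about 98 mm, which matches their heights plus the 3 mm bay floor. Each is within a few millimetres of its bay centre.

The orange jar and green-tipped brush measure within 2 mm of where they started. I checked the dish only by eye, and it looks unmoved. The arm is clear at z = 0.246 m, and the highest wrist-force reading was about 7.5 N.

The trays' measured centres differed by about 2 mm between cameras, which the bay clearance covers. The two brushes went down with very little contact force (about 1 N and 0.4 N), so either may have dropped a fraction of a millimetre on release. No check failed.

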